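# Catch sample tubes from a gravity dispenser in a jug

### The job

Collect the three sample tubes from the dispenser: take the jug by its handle, hold it up close under the spout and push its back against the red paddle until all three tubes have slid into it. Then draw the jug away so that the gate springs shut, and stand it upright in the middle of the white bench pad it came from; no tube may fall past the jug, and leave the pot and the bottles where they are.

Things in the scene. Friction and masses are not known exactly. Their poses are not given: they have to be found in the camera images.
- jug_mid (a point): the catch jug: white plastic, slightly tapered round beaker 135 mm high, 111 mm across the rim outside (105 mm inside) and 95 mm at the foot, wall 3 mm, about 140 g empty, with blue marks on its sides and a blue handle. Point: on its axis half-way up, 67.5 mm above its foot. z is up the axis; the handle lies on the -x side
- jug_grip (a point): grip point in the middle of the jug's blue handle: an upright bar 14 mm thick across y (flat sides), 12 mm deep along x, 76 mm high, standing 85 mm out from the jug's axis with a 26 mm gap to the wall; this point is 78 mm above the jug's foot. Axes as the jug's: -x points away from the jug, fingers close along y
- jug: the same jug; origin at the centre of its foot's underside
- spout_lip (a point): lower edge (lip) of the dispenser's steel chute, mid-width, on the chute floor, 260 mm above the desk. Axes: -x is the way the tubes come out (to the right as seen from the robot), z up. The chute is 65 mm wide, has three lanes and rises away from the lip at 40 degrees. Fixed; grey base 126 mm wide, 12 mm high, from 12 mm in front of the lip; white side plates 75 mm apart stand 33 to 99 mm behind it
- hood_front (a point): middle of the lower front edge of the clear plastic hood over the mouth: 102 mm in front of the lip, 1 mm above it. The hood is 72 mm wide, its sides end 3 mm below lip height, its top is 45 to 70 mm above the lip; the mouth is open only downwards. A gripper on the jug's handle must lean back, away from the dispenser, by 30 to 45 degrees to clear it
- gate_lever (a joint): gate lever angle, rad: 0 shut (a steel blade 8 mm high across the lip holds the tubes back), 0.50 fully pushed, open from about 0.35. A spring shuts it; 1 to 2.5 N at the paddle. Pushing the red paddle to +x of the dispenser opens it. Open, blade and arms dip to 30 mm below the lip, so push to 0.4 or more and keep the jug's rim 35 to 50 mm below the lip: the tubes slide in over its back rim
- paddle_edge (a point): front of the rounded lower edge of the red paddle (54 mm wide, 45 mm tall), met by the jug's back wall. Shut: 28 mm in front of the lip, 104 mm below it. It swings with the lever, whose pivot is 45 mm behind and 20 mm below the lip: at 0.42 rad the plate is upright, its face 14 mm behind the lip (+x), its edge 125 mm below the lip; the jug's axis is then 36 mm in front of the lip
- tube_1_mid (a point): sample tube 1: 13 mm wide, 101 mm long, with a red cap 17 mm wide, 12 g; point on its axis 50 mm from the round end, z towards the cap. The three lie in the chute's lanes, round end down against the gate
- tube_2_mid (a point): sample tube 2: 13 mm wide, 101 mm long, with a red cap 17 mm wide, 12 g; point on its axis 50 mm from the round end, z towards the cap. The three lie in the chute's lanes, round end down against the gate
- tube_3_mid (a point): sample tube 3: 13 mm wide, 101 mm long, with a red cap 17 mm wide, 12 g; point on its axis 50 mm from the round end, z towards the cap. The three lie in the chute's lanes, round end down against the gate
- pad_top (a point): bench pad: white sheet with a blue border, 180 x 180 mm, 3 mm thick, fixed flat on the desk; point at the centre of its top. To its right a black computer tower 350 mm high (at the back) and a rack of blue-capped tubes 110 mm high (in front) stand on the desk: keep the arm clear of them, and of the monitor behind the dispenser and the pad
- sharps_pot: bystander: open orange pot, 84 mm wide, 88 mm high; origin at the centre of its underside
- dropper_green: bystander: white dropper bottle with green nozzle, 27 mm wide, 78 mm high; origin under its centre
- dropper_orange: bystander: white dropper bottle with orange nozzle, 27 mm wide, 78 mm high; origin under its centre

How it is judged:
By the outcome, as a careful person would: the job done as asked, in the order asked, and still so for the second after the job is handed in, with the robot touching nothing.
It also fails if it takes over 46 s, if anything falls off the work surface, if the arm or the gripper's body presses on something with over 40 N, if the wrist force passes 120 N, or if a joint passes its speed limit or range.

### The arm

A 6-joint arm with a two-finger parallel gripper is mounted at the origin on a cart in front of the work surface, level with it; the furniture and walls round the work are solid. World frame = base frame: x ahead of the robot, y to its left, z up, the work surface at z = 0. Lengths are in mm, angles in rad, forces in N, time in s.
With the tool pointing down it reaches from about 425 to 950 mm from the base axis. Payload 3.5 kg.
Tool frame: the origin (TCP) lies at the very end of the fingers, on their centre line; the grasp point (between the pads) lies manip.grip_point_offset behind it (manip.grip_point_offset is the distance from the TCP to the grasp point, in mm); z points along the fingers, y is the line along which they close (so a half turn about z gives the same grasp; the last joint's range is limited). The gripper opens to 85 mm and grips with 20 to 120 N. Pads are 22 mm wide; open, the fingers measure 114 mm over their backs; the gripper's body (76 mm by 85 mm) begins 54 mm behind the grasp point. The pads swing forward as they close: fully open they stand 13 mm farther back than shut.
Start: joints at [-1.383, 0.286, 1.577, -0, 1.279, -0.15], TCP at [223.726, -636.83, 231.325] pointing down, gripper open.
Joint ranges: [-2.77, 2.77], [-0.9, 2.22], [0.21, 2.48], [-1.53, 4.67], [0.24, 2.81], [-2.84, 2.84]. Speed limits (rad/s): [2.79, 2.79, 3.14, 3.14, 3.14, 3.14].

### API

Orientations are given as a unit quaternion [w, x, y, z].
In Python, from bench import manip gives the robot as it stands.
- The arm moves only by the shell command python3 -m jog 'ROWS'. ROWS is a JSON object of lists of equal length, an entry for each row: "dp": the shift along the tool's x, y, z in m, a list of three; "yaw": the turn about the tool's z in rad; "gripper": the closure in counts, from 0 (fully open) to 255 (shut). In form: {"dp": [[tx, ty, tz], ...], "yaw": [yaw, ...], "gripper": [gripper, ...]}. A call has 1 to 5 rows; each row shifts and turns the commanded pose from where the row before left it, along the tool's axes as they then stand; what a row does not reach is not made up. A row lasts 1/10 s, in which the tool goes at most 50 mm and 8.59 degrees, less where a joint would pass 70% of its speed; a pose out of reach is approached as far as the arm can. A call with a gripper value outside its range is refused whole. The fingers move at their own pace and stop on an object; the grip force is fixed at half the most. Time passes only in rows, so rows that do not move let the fingers close. It gives the time, the measured TCP pose, the force, the opening and the grip force at its end, in the units of the state.
- manip.sense(): the state, without advancing time (a new reading comes with each control period).
- manip.grab_frame(name): name is "side" or "top" or "wrist"; returns (picture, depth): 420x560x3 uint8, red, green, blue; 420x560 float32, mm along the optical axis (not along the pixel's ray), 0 where there is no reading.
- manip.calibration(name): a dict with "fovy" (degrees; the focal length in pixels is half the picture's height over the tangent of half this angle, whatever the lens; pixels are square), "cx", "cy" (the principal point, pixels), "cam_to_world" (4x4, takes a point from camera to world coordinates). Camera axes: x right, y down, z forward; pixel columns grow to the right and rows downward; lengths in mm; the calibration is good to about 2 mm. A picture is of the moment at which its call begins: read the wrist's pose just before it. calibration takes no time and is no camera call; for the wrist camera it gives the pose at the moment of the call.
- manip.close_job(): hands the job in; it is judged then, once.
The state is a dict: "time": time; "joint_positions": joint angles; "qd": joint speeds; "tau": joint torques, N m; "tcp_pos": TCP position; "tcp_rot": TCP orientation; "ft_force": force on the tool from outside, world axes, zero at the start; "torque": the same for the moment, N m; "opening": opening from 0.0 (shut) to 1.0 (fully open); "finger_force": force on a finger pad.
Only numpy, scipy, OpenCV 4.12 (cv2) and the standard library are available. Lean on these libraries where they do the work, as an engineer would, in place of code of your own. Each camera call takes 0.05 s, during which the arm holds its last target. There are 200 camera calls.

## Working session

There is one attempt and no reset: what is moved stays moved. The work goes in short steps, Python scripts to look and compute and a shell command to move; the robot and the scene stay as the last step left them, time stands still between calls to the robot, and variables do not carry over. Pictures are saved under pics/ and viewed, at most 12 in all, crops included, and the job is handed in when it is done.

```bash
mkdir -p pics; ls
python3 - <<'E'
from bench import manip
import cv2,numpy as np
print(manip.grip_point_offset, manip.sense())
ims=[]
for n in("side","top"):
    p,d=manip.grab_frame(n); c=manip.calibration(n)
    np.savez(f"{n}0.npz",p=p,d=d,**c); print(n,c)
    cv2.imwrite(f"pics/{n}0.png",p[:,:,::-1])
E
```

```text
pics
18.700000000000003 {'time': 0.0, 'joint_positions': array([-1.38296722e+00,  2.87157696e-01,  1.57817126e+00, -2.29393720e-05,
        1.27858035e+00, -1.50019408e-01]), 'qd': array([-5.40754645e-04, -3.97180238e-05, -8.32083406e-04, -1.89420503e-03,
       -4.06582266e-04, -1.90027113e-03]), 'tau': array([ 6.63563242e-04, -4.05978727e+01, -2.92624676e+01, -7.23953872e-05,
        5.83372079e-03, -1.44079598e-05]), 'tcp_pos': array([ 223.62167156, -636.1924409 ,  229.95559128]), 'tcp_rot': array([-1.15791069e-03,  9.85764974e-01,  1.68125175e-01, -3.28743269e-05]), 'ft_force': array([ 0.33534578,  0.08218532, -0.48851717]), 'torque': array([-0.02634177,  0.02832392,  0.04797228]), 'finger_force': 0.0, 'opening': 0.999268758556653}
side {'fovy': 53.618412297007836, 'cx': 276.92648740779725, 'cy': 208.72772894380049, 'cam_to_world': array([[-8.84254642e-01, -2.63380397e-01,  3.85648149e-01,
         1.29325285e+02],
       [-4.66728246e-01,  5.26832817e-01, -7.10360421e-01,
         8.24250508e+02],
       [-1.60770911e-02, -8.08132384e-01, -5.88781434e-01,
         7.26812946e+02],
       [ 0.00000000e+00,  0.00000000e+00,  0.00000000e+00,
         1.00000000e+00]])}
top {'fovy': 48.94898194632363, 'cx': 276.9764867147826, 'cy': 210.19991711073814, 'cam_to_world': array([[ 2.34953106e-02, -9.89780430e-01,  1.40650880e-01,
         3.04249386e+02],
       [-9.99722783e-01, -2.30468735e-02,  4.81655635e-03,
         1.69326841e+02],
       [-1.52577018e-03, -1.40725056e-01, -9.90047540e-01,
         1.44362015e+03],
       [ 0.00000000e+00,  0.00000000e+00,  0.00000000e+00,
         1.00000000e+00]])}
```

View pics/side0.png

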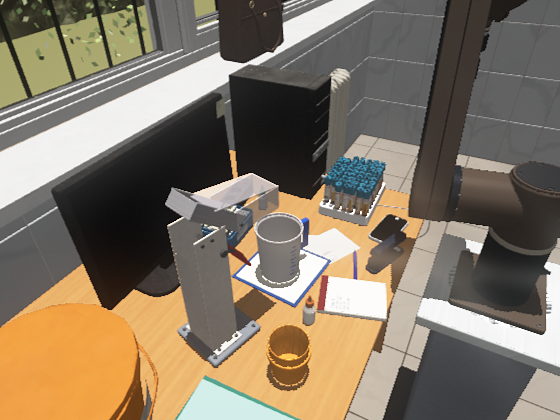

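View pics/top0.png

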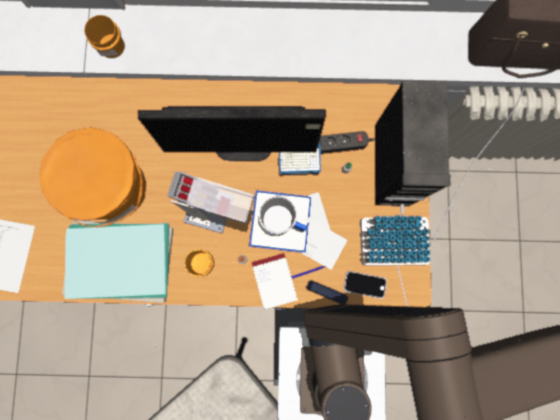

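```bash
cat > h.py <<'E'
import numpy as np,cv2
from bench import manip
def load(n): return dict(np.load(n+".npz"))
def f(c): return 210/np.tan(np.radians(c["fovy"])/2)
def cloud(c):
    v,u=np.mgrid[:420,:560]; d=c["d"]; F=f(c)
    P=np.stack([(u-c["cx"])/F*d,(v-c["cy"])/F*d,d],-1)
    W=P@c["cam_to_world"][:3,:3].T+c["cam_to_world"][:3,3]
    W[d<=0]=np.nan
    return W
def ray(c,u,v,z):
    r=c["cam_to_world"][:3,:3]@np.array([(u-c["cx"])/f(c),(v-c["cy"])/f(c),1]);o=c["cam_to_world"][:3,3]
    return o+r*(z-o[2])/r[2]
def proj(c,W):
    p=np.linalg.inv(c["cam_to_world"])@np.r_[W,1]
    return p[0]/p[2]*f(c)+c["cx"],p[1]/p[2]*f(c)+c["cy"]
E
python3 - <<'E'
from h import *
T=load("top0");S=load("side0")
WT=cloud(T);WS=cloud(S)
for n,c,W in(("top",T,WT),("side",S,WS)):
    hsv=cv2.cvtColor(c["p"],cv2.COLOR_RGB2HSV)
    blue=cv2.inRange(hsv,(105,120,60),(130,255,255)); red=cv2.inRange(hsv,(0,140,70),(6,255,255))|cv2.inRange(hsv,(174,140,70),(180,255,255))
    org=cv2.inRange(hsv,(8,150,120),(22,255,255))
    for nm,m in(("blue",blue),("red",red)):
        k,l,s,ce=cv2.connectedComponentsWithStats(m)
        for i in range(1,k):
            if s[i,4]>14: print(n,nm,s[i],ce[i].round(1),np.nanmedian(W[l==i],0).round(0), np.nanmin(W[l==i],0).round(0),np.nanmax(W[l==i],0).round(0))
a=cv2.resize(T["p"][160:280,150:330],None,fx=4.4,fy=4.4,interpolation=cv2.INTER_CUBIC)
cv2.imwrite("pics/topc.png",a[:,:,::-1])
b=cv2.resize(S["p"][165:365,160:340],None,fx=3,fy=3,interpolation=cv2.INTER_CUBIC)
cv2.imwrite("pics/sidec.png",b[:,:,::-1])
# heights
def near(W,lo,hi): 
    z=W[...,2]; return (z>lo)&(z<hi)
m=near(WT,125,146); k,l,s,ce=cv2.connectedComponentsWithStats(m.astype('uint8'))
for i in range(1,k):
    if s[i,4]>20: print("z138",s[i],WT[l==i].mean(0).round(0),WT[l==i].min(0).round(),WT[l==i].max(0).round())
E
```

```text
top blue [295 222  12   9  65] [300.1 226.2] [449. 108. 119.] [439.  84.   1.] [461. 123. 125.]
top blue [293 267  29  11  38] [306.5 272. ] [318.  81.   9.] [302.  36.  -1.] [334. 122.  15.]
top red [184 177   8   8  45] [187.5 180.2] [531. 397. 331.] [523. 388. 317.] [541. 406. 338.]
top red [181 185   9   7  41] [184.9 188.3] [510. 402. 331.] [504. 393. 324.] [519. 412. 341.]
top red [179 193   8   6  34] [182.5 195.7] [493. 406. 331.] [487. 399. 323.] [500. 417. 339.]
top red [252 254  33  11 103] [267.9 259. ] [355. 200.  14.] [338. 151.   5.] [371. 249.  21.]
side blue [301 218   8   6  30] [304.4 220.4] [446. 103. 119.] [440.  95. 112.] [453. 113. 124.]
side blue [233 263  96  44 276] [282.4 287.5] [418. 246.   4.] [381.  98.  -0.] [570. 263.   8.]
side blue [354 266   3  13  30] [354.7 272.5] [309. 109.  10.] [301.  85.   6.] [318. 129.  15.]
side red [231 250  20  16  94] [240.5 256.8] [477. 331. 173.] [462. 314. 157.] [515. 344. 199.]
side red [318 276  10  34  89] [322.5 298.8] [344. 230.  14.] [333. 151.  11.] [364. 250.  17.]
z138 [382 110   6  91 151] [ 660. -128.  136.] [ 525. -138.  125.] [ 794. -126.  146.]
z138 [235 149  82   4 172] [665. 185. 136.] [661.  65. 125.] [670. 302. 146.]
z138 [161 150  73   3 164] [660. 411. 136.] [656. 308. 125.] [664. 517. 146.]
z138 [103 170  36  49  95] [518. 604. 136.] [456. 579. 125.] [599. 672. 146.]
z138 [118 196  23  25  59] [485. 591. 135.] [452. 568. 126.] [521. 632. 146.]
z138 [258 196  39  38 252] [482. 176. 135.] [424. 121. 125.] [532. 230. 144.]
z138 [ 84 221  33   7  49] [436. 678. 131.] [429. 638. 125.] [449. 722. 142.]
```

View pics/topc.png

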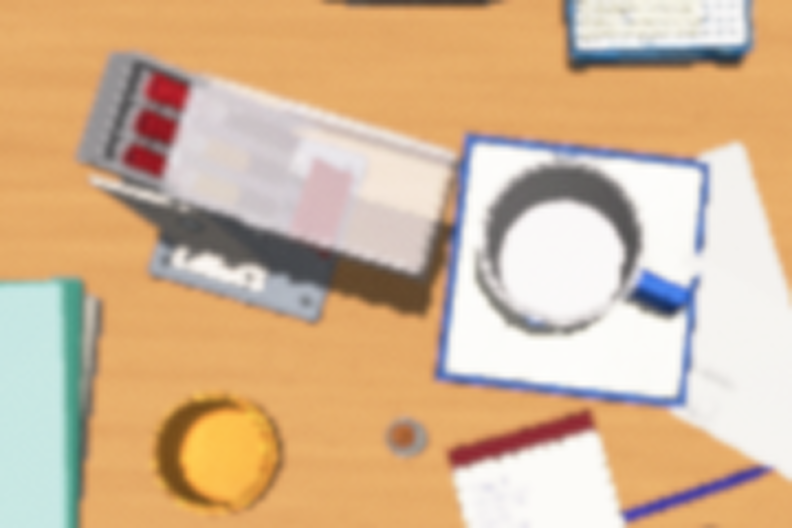

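View pics/sidec.png

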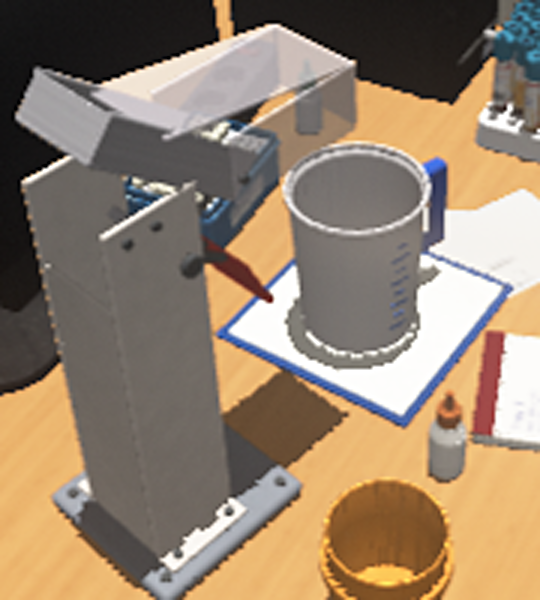

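Run:
```python
from h import *
T=load("top0");S=load("side0");WT=cloud(T);WS=cloud(S)
tc=lambda u,v:((u+.5)/4.4-.5+150,(v+.5)/4.4-.5+160)
sc=lambda u,v:((u+.5)/3-.5+160,(v+.5)/3-.5+165)
pc=np.array([ray(T,*tc(*q),3) for q in((468,135),(708,163),(684,403),(440,378))])
print("pad",pc.round(0)[:,:2],pc.mean(0))
# jug rim: top & side depth points at rim
for n,W in(("T",WT),("S",WS)):
    m=(W[...,2]>132)&(W[...,2]<145)&(abs(W[...,0]-480)<85)&(abs(W[...,1]-176)<75)
    p=W[m][:,:2]; A=np.c_[2*p,np.ones(len(p))]; s=np.linalg.lstsq(A,(p**2).sum(1),rcond=None)[0]
    print("rim",n,s[:2],np.sqrt(s[2]+s[0]**2+s[1]**2),len(p), np.nanmax(W[m][:,2]))
    hsv=cv2.cvtColor((T if n=="T" else S)["p"],cv2.COLOR_RGB2HSV)
    b=(cv2.inRange(hsv,(105,120,60),(130,255,255))>0)&(W[...,2]>100)&(W[...,2]<130)&(W[...,1]<140)
    print("handle",np.median(W[b],0),b.sum(),W[b].min(0),W[b].max(0))
# base corner
for q in((150,275),(320,320),(333,262)): print("baseT",q,ray(T,*tc(*q),12).round(0))
for q in((165,592),(300,473)): print("baseS",q,ray(S,*sc(*q),12).round(0))
# plates: points above chute; chute side walls depth
print("plateTopS",[ray(S,*sc(*q),12).round(0) for q in ((170,560),(243,507))])
# point on hood/dispenser in depth, side
for u,v in((60,120),(95,160),(40,70),(240,170),(245,195),(165,135),(350,65),(335,140),(275,27),(272,298),(205,240),(270,297),(190,265)):
    U,V=map(int,map(round,sc(u,v))); print("S",(u,v),WS[V,U].round(0))
for u,v in((455,158),(418,275),(450,160),(415,272),(300,230),(200,90),(110,60),(90,155),(180,200)):
    U,V=map(int,map(round,tc(u,v))); print("T",(u,v),WT[V,U].round(0), ray(T,*tc(u,v),305).round(0))
# pot and droppers
for nm,q,z in(("pot",(218,453),88),("dropO",(405,437),70)): print(nm,ray(T,*tc(*q),z).round(0))
```

```text
pad [[571. 244.]
 [555.  71.]
 [382.  86.]
 [396. 259.]] [475.86354423 165.13128483   3.        ]
rim T [478.04587156 175.7763932 ] 52.910712527509226 193 144.11833121444124
handle [448.17205723 108.43441574 119.6374236 ] 49 [439.49148657  93.60564196 108.22245409] [459.07400042 122.80234663 124.88555273]
rim S [479.32709663 175.53352509] 53.252869157407986 328 141.59361645157867
handle [446.26496128 103.06531789 119.43787795] 30 [440.36080244  94.62655128 111.97581548] [453.39580845 112.9774488  124.0354907 ]
baseT (150, 275) [463. 467.  12.]
baseT (320, 320) [434. 345.  12.]
baseT (333, 262) [476. 337.  12.]
baseS (165, 592) [470. 464.  12.]
baseS (300, 473) [439. 341.  12.]
plateTopS [array([480., 442.,  12.]), array([460., 384.,  12.])]
S (60, 120) [518. 428. 349.]
S (95, 160) [490. 438. 340.]
S (40, 70) [546. 408. 361.]
S (240, 170) [461. 349. 282.]
S (245, 195) [461. 348. 262.]
S (165, 135) [475. 397. 333.]
S (350, 65) [437. 260. 310.]
S (335, 140) [441. 274. 261.]
S (275, 27) [500. 244. 310.]
S (272, 298) [463. 325. 158.]
S (205, 240) [502. 337. 201.]
S (270, 297) [463. 325. 158.]
S (190, 265) [469. 397. 243.]
T (455, 158) [502. 236. 296.] [502. 236. 305.]
T (418, 275) [436. 254. 296.] [434. 255. 305.]
T (450, 160) [500. 238. 308.] [501. 239. 305.]
T (415, 272) [436. 256. 310.] [436. 256. 305.]
T (300, 230) [456. 320. 320.] [458. 322. 305.]
T (200, 90) [533. 378. 330.] [538. 383. 305.]
T (110, 60) [546. 425. 346.] [554. 435. 305.]
T (90, 155) [490. 432. 355.] [499. 444. 305.]
T (180, 200) [471. 386. 327.] [474. 391. 305.]
pot [337. 400.  88.]
dropO [351. 277.  70.]
```

```bash
python3 -m jog --help 2>&1 | head -20
python3 - <<'E'
from h import *
from scipy.spatial.transform import Rotation as R
T=load("top0")
tc=lambda u,v:((u+.5)/4.4-.5+150,(v+.5)/4.4-.5+160)
for q in((690,291),(674,311),(638,277),(630,292)): print(ray(T,*tc(*q),119).round(0))
s=manip.sense(); c=manip.calibration("wrist"); w,x,y,z=s["tcp_rot"]; r=R.from_quat([x,y,z,w]).as_matrix()
print("cam in tool",(r.T@(c["cam_to_world"][:3,3]-s["tcp_pos"])).round(0),(r.T@c["cam_to_world"][:3,:3]).round(2),c["fovy"])
E
```

```text
invalid input: not JSON, or not a number
[449.  90. 119.]
[436. 100. 119.]
[458. 124. 119.]
[448. 129. 119.]
cam in tool [  81.    2. -144.] [[ 0.   -0.95 -0.32]
 [ 1.    0.   -0.  ]
 [ 0.   -0.32  0.95]] 65.11822991344832
```

```bash
python3 -m jog '{"dp":[[0.0325,-0.0348,0],[0.0325,-0.0348,0],[0.0325,-0.0348,0],[0.0325,-0.0348,0],[0.0325,-0.0348,0]],"yaw":[0,0,0,0,0],"gripper":[0,0,0,0,0]}'
python3 -m jog '{"dp":[[0.0325,-0.0348,0],[0.0325,-0.0348,0],[0.0325,-0.0348,0],[0.0325,-0.0348,0],[0.0325,-0.0348,0]],"yaw":[0,0,0,0,0],"gripper":[0,0,0,0,0]}'
```

```text
time: 0.6
tcp_pos: [319.7, -416.7, 230.7]
tcp_rot: [-0.001, 0.986, 0.168, -0.0]
ft_force: [0.4, -0.0, 0.4]
opening: 0.999
finger_force: 0.0
time: 1.1
tcp_pos: [415.1, -198.8, 231.0]
tcp_rot: [-0.0, 0.986, 0.168, -0.0]
ft_force: [0.1, -0.4, -0.2]
opening: 1.004
finger_force: 0.0
```

Accurate. Continue to above the handle, then turn.

```bash
python3 -m jog '{"dp":[[0.0205,-0.0448,0],[0.0205,-0.0448,0],[0.0205,-0.0448,0],[0.0205,-0.0448,0],[0.0205,-0.0448,0]],"yaw":[0,0,0,0,0],"gripper":[0,0,0,0,0]}' | sed -n 1,3p
python3 -m jog '{"dp":[[0.0205,-0.0448,0],[0,0,0],[0,0,0],[0,0,0],[0,0,0]],"yaw":[0,-0.14,-0.14,-0.14,-0.14],"gripper":[0,0,0,0,0]}'| sed -n 1,3p
python3 -m jog '{"dp":[[0,0,0],[0,0,0],[0,0,0],[0,0,0],[0,0,0]],"yaw":[-0.14,-0.14,-0.14,-0.14,-0.14],"gripper":[0,0,0,0,0]}'| sed -n 1,3p
python3 -m jog '{"dp":[[0,0,0],[0,0,0],[0,0,0],[0,0,0],[0,0,0]],"yaw":[-0.14,-0.14,-0.14,-0.14,-0.14],"gripper":[0,0,0,0,0]}'| sed -n 1,3p
python3 -c "
from bench import manip
print(manip.sense()['joint_positions'])"
```

```text
time: 1.6
tcp_pos: [437.0, 46.5, 231.2]
tcp_rot: [0.0, 0.986, 0.168, 0.0]
time: 2.1
tcp_pos: [441.5, 94.0, 230.8]
tcp_rot: [-0.0, 0.899, 0.437, -0.0]
time: 2.6
tcp_pos: [441.6, 93.6, 230.8]
tcp_rot: [-0.0, 0.695, 0.719, -0.0]
time: 3.1
tcp_pos: [441.6, 93.6, 230.8]
tcp_rot: [-0.0, 0.407, 0.913, -0.0]
[-1.65816349e-02 -2.26687684e-01  2.10298860e+00  2.78951665e-05
  1.26624487e+00 -7.49365432e-01]
```

```bash
python3 -m jog '{"dp":[[0,0,0],[0,0,0],[0,0,0],[0,0,0],[0,0,0]],"yaw":[-0.14,-0.14,-0.14,-0.14,-0.14],"gripper":[0,0,0,0,0]}'| sed -n 1,3p
python3 -m jog '{"dp":[[0,0,0],[0,0,0],[0,0,0],[0,0,0],[0,0,0]],"yaw":[-0.14,-0.14,-0.14,-0.14,-0.14],"gripper":[0,0,0,0,0]}'| sed -n 1,3p
python3 -m jog '{"dp":[[0,0,0],[0,0,0],[0,0,0],[0,0,0],[0,0,0]],"yaw":[-0.14,-0.14,-0.14,-0.14,-0.025],"gripper":[0,0,0,0,0]}'| sed -n 1,3p
python3 - <<'E'
from h import *
s=manip.sense();c=manip.calibration("wrist");p,d=manip.grab_frame("wrist")
print(s["joint_positions"],s["tcp_pos"],s["tcp_rot"])
np.savez("wr1.npz",p=p,d=d,**c); cv2.imwrite("pics/wr1.png",p[:,:,::-1])
C=load("wr1");W=cloud(C);hsv=cv2.cvtColor(p,cv2.COLOR_RGB2HSV)
b=(cv2.inRange(hsv,(105,120,50),(130,255,255))>0)&(W[...,2]>112)&(W[...,2]<124)
P=W[b]; print(len(P),P.mean(0),cv2.minAreaRect(P[:,:2].astype('float32')))
m=(W[...,2]>133)&(W[...,2]<143)&(np.hypot(W[...,0]-479,W[...,1]-176)<62)&(np.hypot(W[...,0]-479,W[...,1]-176)>46)
q=W[m][:,:2];A=np.c_[2*q,np.ones(len(q))];t=np.linalg.lstsq(A,(q**2).sum(1),rcond=None)[0];print("rim",t[:2],np.sqrt(t[2]+t[:2]@t[:2]),len(q))
E
```

```text
time: 3.6
tcp_pos: [441.6, 93.6, 230.8]
tcp_rot: [-0.0, 0.069, 0.998, -0.0]
time: 4.1
tcp_pos: [441.6, 93.6, 230.8]
tcp_rot: [-0.0, -0.277, 0.961, 0.0]
time: 4.6
tcp_pos: [441.6, 93.6, 230.9]
tcp_rot: [-0.0, -0.541, 0.841, 0.0]
[-1.65969017e-02 -2.26674781e-01  2.10289080e+00  2.06826848e-05
  1.26625543e+00 -2.72972758e+00] [441.6466343   93.58817912 230.874092  ] [-3.60187580e-04 -5.40611664e-01  8.41272153e-01  2.51854287e-04]
721 [451.69295304 104.73612923 119.87617425] ((553.9019165039062, 80.21768188476562), (39.58184051513672, 228.0351104736328), 75.72163391113281)
rim [478.83717681 171.2712746 ] 53.302678787784075 2345
```

View pics/wr1.png

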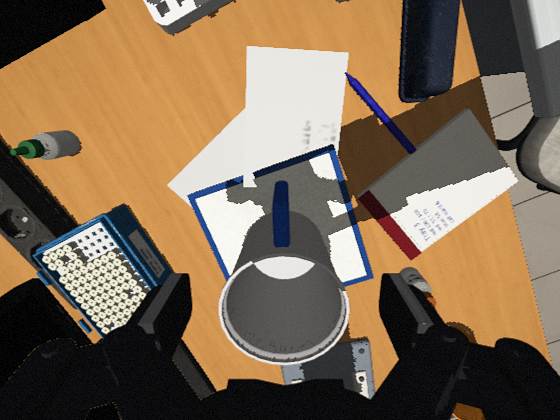

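Run:
```python
from h import *
C=load("wr1");W=cloud(C);hsv=cv2.cvtColor(C["p"],cv2.COLOR_RGB2HSV)
b=(cv2.inRange(hsv,(105,100,40),(130,255,255))>0)&(np.hypot(W[...,0]-444,W[...,1]-98)<50)&(W[...,2]>30)
print(np.histogram(W[b][:,2],bins=8))
b&=(W[...,2]>114)&(W[...,2]<126)
k,l,s,ce=cv2.connectedComponentsWithStats(b.astype('uint8'));i=1+s[1:,4].argmax();P=W[l==i]
print(s[i],P.mean(0),cv2.minAreaRect(P[:,:2].astype('float32')))
# handle's visible sides: median per z of outward face
from scipy.spatial.transform import Rotation as R
r=R.from_quat([-5.40611664e-01,8.41272153e-01,2.5e-4,-3.6e-4]).as_matrix();t=np.array([441.65,93.59,230.87])
b=(cv2.inRange(hsv,(105,100,40),(130,255,255))>0)&(np.hypot(W[...,0]-444,W[...,1]-98)<50)&(W[...,2]>40)
L=(W[b]-t)@r; print(np.percentile(L,[2,50,98],axis=0).round(1)); 
m=(W[...,2]>133)&(W[...,2]<143)&(np.hypot(W[...,0]-479,W[...,1]-174)<62)&(np.hypot(W[...,0]-479,W[...,1]-174)>46)
L=(W[m]-t)@r;print("rim in tool",L.min(0).round(),L.max(0).round())
```

```text
(array([ 24,  34,  34,  41,  40,  44,  55, 721]), array([ 41.35566612,  51.5319587 ,  61.70825129,  71.88454387,
        82.06083645,  92.23712904, 102.41342162, 112.58971421,
       122.76600679]))
[273 201  17  46 704] [451.52718918 105.31871056 120.07998713] ((452.2391662597656, 106.5854263305664), (39.292518615722656, 13.412973403930664), 67.99092102050781)
[[-34.1 -10.9 108.9]
 [ -7.   -4.2 111.1]
 [  3.9   1.7 181.5]]
rim in tool [-142.  -57.   90.] [-32.  54.  98.]
```

```bash
python3 -m jog '{"dp":[[0,-0.004,0.02],[0,0,0.04],[0,0,0.04],[0,0,0.036],[0,0,0.02]],"yaw":[-0.04,0,0,0,0],"gripper":[0,0,0,0,0]}'
python3 -m jog '{"dp":[[0,0,0],[0,0,0],[0,0,0],[0,0,0],[0,0,0]],"yaw":[0,0,0,0,0],"gripper":[255,255,255,255,255]}'
python3 -m jog '{"dp":[[0,0,0],[0,0,0],[0,0,0],[0,0,0],[0,0,0]],"yaw":[0,0,0,0,0],"gripper":[255,255,255,255,255]}'
```

```text
time: 5.15
tcp_pos: [443.2, 91.9, 72.0]
tcp_rot: [-0.002, -0.556, 0.831, 0.002]
ft_force: [-0.2, -1.1, 1.2]
opening: 0.998
finger_force: 0.0
time: 5.65
tcp_pos: [446.5, 91.9, 76.7]
tcp_rot: [0.001, -0.557, 0.831, -0.001]
ft_force: [-4.1, -4.6, 9.4]
opening: 0.153
finger_force: 59.3
time: 6.15
tcp_pos: [446.5, 91.8, 76.8]
tcp_rot: [0.001, -0.557, 0.831, -0.001]
ft_force: [-1.4, -1.1, 6.8]
opening: 0.157
finger_force: 58.6
```

```bash
python3 -m jog '{"dp":[[0,0,-0.02],[0,0,-0.03],[0,0,-0.027],[0,0,0],[0,0,0]],"yaw":[0,0,0,0,0],"gripper":[255,255,255,255,255]}'
python3 -m jog '{"dp":[[-0.0126,0.0124,0],[-0.0107,0.0141,0],[-0.0086,0.0155,0],[-0.0062,0.0166,0],[-0.0038,0.0173,0]],"yaw":[0.1447,0.1447,0.1447,0.1447,0.1447],"gripper":[255,255,255,255,255]}'
python3 -m jog '{"dp":[[-0.0012,0.0177,0],[0.0013,0.0177,0],[0.0038,0.0173,0],[0.0063,0.0165,0],[0.0086,0.0155,0]],"yaw":[0.1447,0.1447,0.1447,0.1447,0.1447],"gripper":[255,255,255,255,255]}'
python3 -m jog '{"dp":[[0,0,0]],"yaw":[0],"gripper":[255]}'
python3 - <<'E'
from h import *
for n in("side","top"):
    p,d=manip.grab_frame(n);c=manip.calibration(n);np.savez(n+"1.npz",p=p,d=d,**c)
S=load("side1");T=load("top1")
a=cv2.resize(S["p"][150:330,150:350],(520,468),interpolation=cv2.INTER_CUBIC)
b=cv2.resize(T["p"][165:265,160:310],(520,347),interpolation=cv2.INTER_CUBIC)
cv2.imwrite("pics/s1.png",a[:,:,::-1]);cv2.imwrite("pics/t1.png",b[:,:,::-1])
for C in(S,T):
    W=cloud(C);R=np.hypot(W[...,0]-465,W[...,1]-233);m=(W[...,2]>207)&(W[...,2]<223)&(R<66)&(W[...,0]>405)
    q=W[m][:,:2];A=np.c_[2*q,np.ones(len(q))];t=np.linalg.lstsq(A,(q**2).sum(1),rcond=None)[0];print("rim",t[:2],np.sqrt(t[2]+t[:2]@t[:2]),len(q),np.percentile(W[m][:,2],[5,50,95]))
E
```

```text
time: 6.65
tcp_pos: [445.5, 91.9, 152.1]
tcp_rot: [0.0, -0.557, 0.831, -0.0]
ft_force: [-0.1, 0.1, -1.8]
opening: 0.158
finger_force: 58.6
time: 7.15
tcp_pos: [410.2, 174.2, 149.7]
tcp_rot: [-0.002, -0.224, 0.975, 0.0]
ft_force: [0.3, -0.0, -1.3]
opening: 0.146
finger_force: 58.6
time: 7.65
tcp_pos: [376.8, 256.0, 149.7]
tcp_rot: [-0.002, 0.136, 0.991, -0.001]
ft_force: [-0.1, 0.1, -1.6]
opening: 0.153
finger_force: 58.6
time: 7.75
tcp_pos: [376.5, 256.6, 149.8]
tcp_rot: [-0.002, 0.132, 0.991, -0.001]
ft_force: [0.7, -0.6, -1.6]
opening: 0.159
finger_force: 58.6
rim [462.75975724 235.1978821 ] 53.85643935313922 101 [207.20106626 210.61034839 212.75387161]
rim [461.27049257 234.87517712] 53.12816729406707 79 [207.51109473 210.5677321  214.61741388]
```

View pics/s1.png

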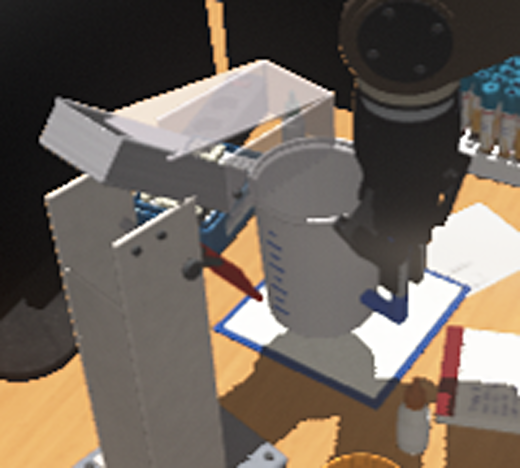

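```bash
python3 -m jog '{"dp":[[-0.001,0.0,-0.003],[-0.001,0.005,-0.003],[0,0.01,0],[0,0.01,0],[0,0.005,0]],"yaw":[0,0,0,0,0],"gripper":[255,255,255,255,255]}'
python3 -m jog '{"dp":[[0,0,0]],"yaw":[0],"gripper":[255]}'
python3 - <<'E'
from h import *
for n in("side","top"):
    p,d=manip.grab_frame(n);c=manip.calibration(n);np.savez(n+"2.npz",p=p,d=d,**c)
S=load("side2");T=load("top2")
for C in(S,T):
    W=cloud(C);R=np.hypot(W[...,0]-470,W[...,1]-264);m=(W[...,2]>208)&(W[...,2]<228)&(R<66)&(W[...,0]>410)
    q=W[m][:,:2];A=np.c_[2*q,np.ones(len(q))];t=np.linalg.lstsq(A,(q**2).sum(1),rcond=None)[0];print("rim",t[:2],np.sqrt(t[2]+t[:2]@t[:2]),len(q),np.percentile(W[m][:,2],[5,50,95]))
a=cv2.resize(S["p"][150:330,150:350],(480,432),interpolation=cv2.INTER_CUBIC)
b=cv2.resize(T["p"][165:265,160:280],(320,267),interpolation=cv2.INTER_CUBIC)
o=np.zeros((432,800,3),np.uint8);o[:,:480]=a;o[:267,480:]=b;cv2.imwrite("pics/st2.png",o[:,:,::-1])
E
```

```text
time: 8.35
tcp_pos: [389.1, 285.4, 158.5]
tcp_rot: [0.0, 0.132, 0.991, 0.0]
ft_force: [0.1, 0.3, -1.1]
opening: 0.155
finger_force: 58.6
time: 8.45
tcp_pos: [388.8, 285.1, 158.3]
tcp_rot: [-0.0, 0.132, 0.991, -0.0]
ft_force: [-0.7, -0.1, -0.8]
opening: 0.162
finger_force: 58.6
rim [472.62338292 271.57928581] 45.38124194756803 140 [208.70588894 216.95730906 221.29781638]
rim [472.59028463 263.70841616] 52.80178019708194 109 [211.44456673 218.05688714 223.32831435]
```

View pics/st2.png

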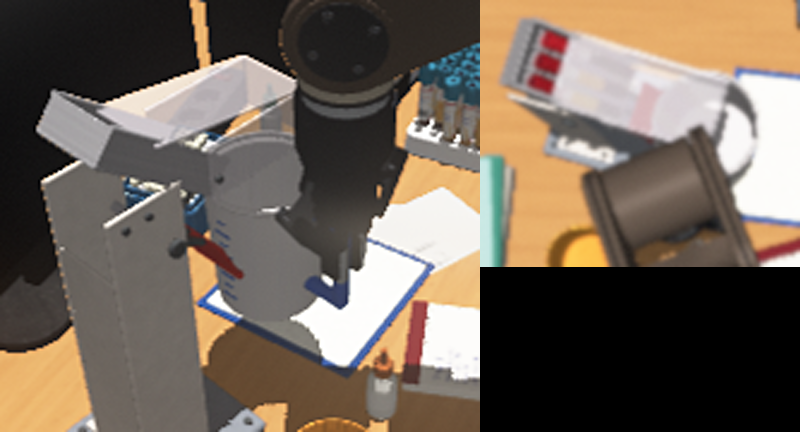

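Run:
```python
from h import *
o=np.array([-.262,-.965]);n=np.array([.965,-.262])
for nm in("side","top"):
    C=load(nm+"2");C0=load(nm+"0");W=cloud(C);W0=cloud(C0)
    new=(np.abs(C["d"]-C0["d"])>25)&np.isfinite(W[...,0])
    P=W[new]; r=P[:,:2]-[496,345]; lat=r@n; al=r@o
    for z0 in range(220,480,30):
        m=(P[:,2]>z0)&(P[:,2]<z0+30)&(al<200)&(np.abs(lat)<200)
        if m.sum()>5: print(nm,z0,"lat max",np.percentile(lat[m],[90,98]).round(),"along min/max",np.percentile(al[m],[2,98]).round(),m.sum())
```

```text
side 220 lat max [-68.  77.] along min/max [-267.  139.] 539
side 250 lat max [-83. -35.] along min/max [-19. 142.] 537
side 280 lat max [-77.  26.] along min/max [-20.  98.] 458
side 310 lat max [-76. -56.] along min/max [ 46. 103.] 750
side 340 lat max [-79. 137.] along min/max [-76.  95.] 297
side 370 lat max [-104.  -95.] along min/max [20. 77.] 695
side 400 lat max [-98. -39.] along min/max [ 20. 103.] 1597
side 430 lat max [-67. -45.] along min/max [ 29. 152.] 2831
side 460 lat max [-100.  -80.] along min/max [ 61. 167.] 1746
top 220 lat max [51. 53.] along min/max [-465.  139.] 60
top 250 lat max [-89. -81.] along min/max [122. 144.] 14
top 280 lat max [-45. 119.] along min/max [-48. 122.] 9
top 310 lat max [ 51. 190.] along min/max [-167.  121.] 49
top 340 lat max [160. 192.] along min/max [-174.  115.] 18
top 370 lat max [160. 181.] along min/max [-150.  139.] 22
top 400 lat max [-50. -31.] along min/max [ 26. 147.] 287
top 430 lat max [-55. -39.] along min/max [ 33. 135.] 1339
top 460 lat max [-99. -77.] along min/max [ 64. 191.] 1113
```

```bash
python3 -m jog '{"dp":[[0,0.006,0],[0,0.01,0],[0,0.01,0],[0,0.01,0],[0,0.009,0]],"yaw":[0,0,0,0,0],"gripper":[255,255,255,255,255]}'
python3 -m jog '{"dp":[[0,0.003,0],[0,0,0],[0,0,0]],"yaw":[0,0,0],"gripper":[255,255,255]}'
python3 - <<'E'
from h import *
for n in("side","top"):
    p,d=manip.grab_frame(n);c=manip.calibration(n);np.savez(n+"3.npz",p=p,d=d,**c)
S=load("side3");T=load("top3")
a=cv2.resize(S["p"][150:330,150:350],(480,432),interpolation=cv2.INTER_CUBIC)
b=cv2.resize(T["p"][165:265,160:280],(320,267),interpolation=cv2.INTER_CUBIC)
o=np.zeros((432,800,3),np.uint8);o[:,:480]=a;o[:267,480:]=b;cv2.imwrite("pics/st3.png",o[:,:,::-1])
E
```

```text
time: 9.05
tcp_pos: [400.5, 328.6, 158.1]
tcp_rot: [-0.0, 0.132, 0.991, -0.0]
ft_force: [-0.2, -2.2, -1.7]
opening: 0.152
finger_force: 58.5
time: 9.35
tcp_pos: [401.0, 330.5, 158.1]
tcp_rot: [-0.0, 0.132, 0.991, -0.0]
ft_force: [-0.6, -3.1, -2.8]
opening: 0.156
finger_force: 60.0
```

View pics/st3.png

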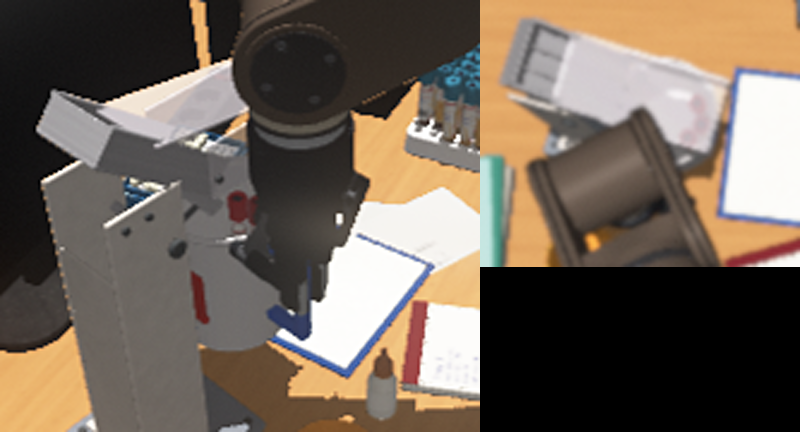

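```bash
python3 -m jog '{"dp":[[0,0,0],[0,0,0],[0,0,0],[0,0,0],[0,0,0]],"yaw":[0,0,0,0,0],"gripper":[255,255,255,255,255]}'
python3 - <<'E'
from h import *
for n in("side","top"):
    p,d=manip.grab_frame(n);c=manip.calibration(n);np.savez(n+"4.npz",p=p,d=d,**c)
S=load("side4");T=load("top4")
for n,C in(("S",S),("T",T)):
    W=cloud(C);hsv=cv2.cvtColor(C["p"],cv2.COLOR_RGB2HSV)
    red=cv2.inRange(hsv,(0,90,60),(6,255,255))|cv2.inRange(hsv,(172,60,60),(180,255,255))
    k,l,s,ce=cv2.connectedComponentsWithStats(red)
    for i in range(1,k):
        if s[i,4]>6 and 150<ce[i][0]<320: print(n,s[i],np.nanmedian(W[l==i],0).round())
a=cv2.resize(S["p"][200:290,205:270],None,fx=5,fy=5,interpolation=cv2.INTER_CUBIC)
b=cv2.resize(T["p"][175:230,190:250],None,fx=7,fy=7,interpolation=cv2.INTER_CUBIC)
o=np.zeros((450,760,3),np.uint8);o[:,:325]=a;o[:385,335:755]=b;cv2.imwrite("pics/st4.png",o[:,:,::-1])
E
```

```text
time: 9.95
tcp_pos: [401.1, 330.6, 158.2]
tcp_rot: [-0.0, 0.133, 0.991, -0.0]
ft_force: [-0.7, -2.2, -2.6]
opening: 0.158
finger_force: 59.9
S [243 230  14  16 131] [491. 282. 186.]
S [230 263   7  22  86] [478. 365. 160.]
T [252 254  33  12 128] [353. 200.  13.]
```

View pics/st4.png

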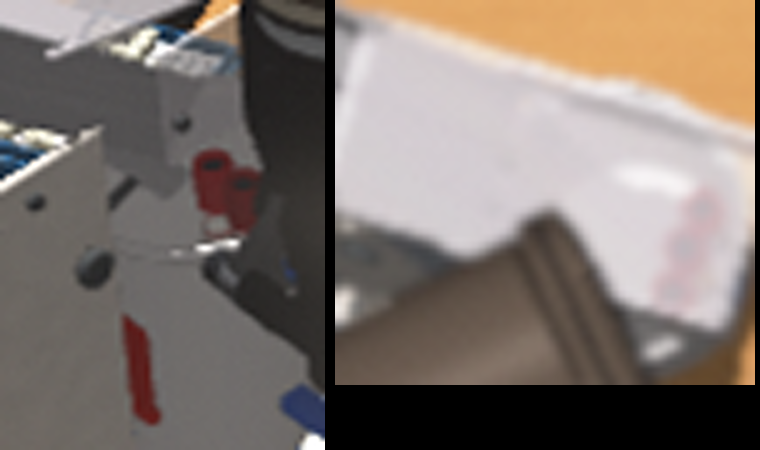

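```bash
python3 -m jog '{"dp":[[0,-0.01,0],[0,-0.018,0],[0,-0.02,0],[0,-0.02,0],[0,-0.012,0]],"yaw":[0,0,0,0,0],"gripper":[255,255,255,255,255]}'
python3 -m jog '{"dp":[[-0.0105,-0.0147,0],[-0.0083,-0.0161,0],[-0.0059,-0.0171,0],[-0.0033,-0.0178,0],[-0.0007,-0.0181,0]],"yaw":[-0.1447,-0.1447,-0.1447,-0.1447,-0.1447],"gripper":[255,255,255,255,255]}'
python3 -m jog '{"dp":[[0.0019,-0.018,0],[0.0044,-0.0175,0],[0.0069,-0.0167,0],[0.0093,-0.0155,0],[0.0114,-0.014,0]],"yaw":[-0.1447,-0.1447,-0.1447,-0.1447,-0.1447],"gripper":[255,255,255,255,255]}'
python3 -m jog '{"dp":[[0,0,0],[0,0,0]],"yaw":[0,0],"gripper":[255,255]}'
python3 - <<'E'
from h import *
for n in("side","top"):
    p,d=manip.grab_frame(n);c=manip.calibration(n);np.savez(n+"5.npz",p=p,d=d,**c)
S=load("side5");T=load("top5")
for C in(S,T):
    W=cloud(C);R=np.hypot(W[...,0]-476,W[...,1]-165);m=(W[...,2]>208)&(W[...,2]<228)&(R<66)&(R>44)
    q=W[m][:,:2];A=np.c_[2*q,np.ones(len(q))];t=np.linalg.lstsq(A,(q**2).sum(1),rcond=None)[0];print("rim",t[:2],np.sqrt(t[2]+t[:2]@t[:2]),len(q),np.percentile(W[m][:,2],[5,50,95]))
a=cv2.resize(S["p"][150:330,150:350],(480,432),interpolation=cv2.INTER_CUBIC)
b=cv2.resize(T["p"][165:265,160:310],(320,213),interpolation=cv2.INTER_CUBIC)
o=np.zeros((432,800,3),np.uint8);o[:,:480]=a;o[:213,480:]=b;cv2.imwrite("pics/st5.png",o[:,:,::-1])
E
```

```text
time: 10.55
tcp_pos: [380.5, 252.7, 159.0]
tcp_rot: [0.001, 0.133, 0.991, 0.001]
ft_force: [0.2, -0.9, -1.0]
opening: 0.151
finger_force: 60.0
time: 11.05
tcp_pos: [412.4, 168.0, 159.0]
tcp_rot: [0.001, -0.23, 0.973, -0.0]
ft_force: [1.3, -0.8, -1.7]
opening: 0.154
finger_force: 60.0
time: 11.55
tcp_pos: [443.8, 83.0, 159.1]
tcp_rot: [0.001, -0.56, 0.829, -0.001]
ft_force: [0.2, -0.2, -2.3]
opening: 0.155
finger_force: 60.0
time: 11.75
tcp_pos: [443.3, 83.8, 158.8]
tcp_rot: [0.001, -0.556, 0.831, -0.0]
ft_force: [-0.9, 0.1, -2.5]
opening: 0.152
finger_force: 60.0
rim [477.75343722 167.05374551] 52.81150374928551 365 [208.69213649 216.11409198 221.46320693]
rim [475.68140503 167.43230054] 52.45957520855414 200 [209.7875002  216.49531986 223.07485853]
```

View pics/st5.png

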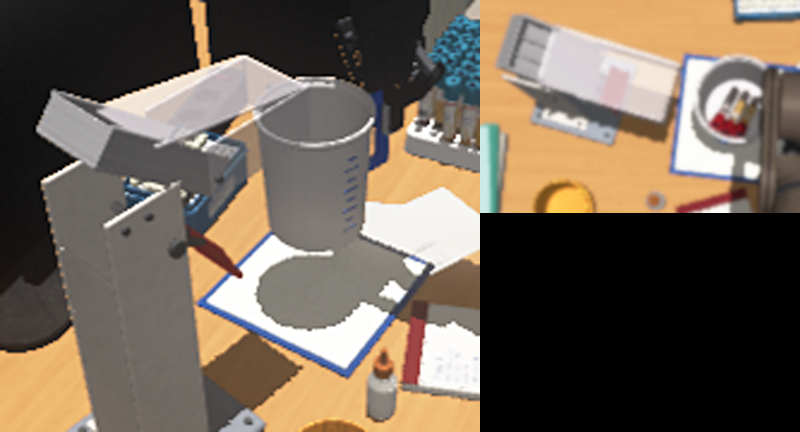

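```bash
python3 -m jog '{"dp":[[0.002,0,0.015],[0,0,0.025],[0,0,0.02],[0,0,0.011],[0,0,0.005]],"yaw":[0,0,0,0,0],"gripper":[255,255,255,255,255]}'
python3 -m jog '{"dp":[[0,0,0.001],[0,0,0.001]],"yaw":[0,0],"gripper":[255,255]}'
python3 -m jog '{"dp":[[0,0,0.001],[0,0,0.001]],"yaw":[0,0],"gripper":[255,255]}'
```

```text
time: 12.35
tcp_pos: [441.2, 82.5, 81.3]
tcp_rot: [-0.001, -0.557, 0.831, 0.001]
ft_force: [0.4, -1.0, -2.0]
opening: 0.155
finger_force: 60.0
time: 12.55
tcp_pos: [442.9, 82.2, 81.2]
tcp_rot: [0.001, -0.557, 0.831, -0.001]
ft_force: [-0.4, 0.5, -1.8]
opening: 0.15
finger_force: 60.0
time: 12.75
tcp_pos: [442.7, 82.0, 79.0]
tcp_rot: [0.001, -0.557, 0.831, -0.0]
ft_force: [0.1, 0.1, -1.8]
opening: 0.154
finger_force: 60.0
```

```bash
python3 -m jog '{"dp":[[0,0,0.001],[0,0,0.0]],"yaw":[0,0],"gripper":[255,255]}' | sed -n '2p;4p'
python3 -m jog '{"dp":[[0,0,0.001],[0,0,0.0]],"yaw":[0,0],"gripper":[255,255]}' | sed -n '2p;4p'
python3 -m jog '{"dp":[[0,0,0.0005],[0,0,0.0]],"yaw":[0,0],"gripper":[255,255]}' | sed -n '2p;4p'
```

```text
tcp_pos: [442.3, 82.0, 77.5]
ft_force: [0.3, 0.5, -1.6]
tcp_pos: [442.6, 81.7, 77.1]
ft_force: [-1.2, -2.1, 3.2]
tcp_pos: [442.6, 81.6, 76.9]
ft_force: [-3.5, -3.8, 7.2]
```

```bash
python3 -m jog '{"dp":[[0,0,-0.0005],[0,0,0],[0,0,0],[0,0,0],[0,0,0]],"yaw":[0,0,0,0,0],"gripper":[150,0,0,0,0]}'
python3 -m jog '{"dp":[[0,0,0],[0,0,-0.01],[0,0,-0.03],[0,0,-0.04],[0,0,-0.04]],"yaw":[0,0,0,0,0],"gripper":[0,0,0,0,0]}'
python3 -m jog '{"dp":[[0,0,-0.03],[0.02,0.03,-0.02],[0.03,0.035,0],[0.03,0.035,0],[0.03,0.035,0]],"yaw":[0,0,0,0,0],"gripper":[0,0,0,0,0]}'
python3 - <<'E'
from h import *
for n in("side","top"):
    p,d=manip.grab_frame(n);c=manip.calibration(n);np.savez(n+"6.npz",p=p,d=d,**c)
S=load("side6");T=load("top6")
for C in(S,T):
    W=cloud(C);R=np.hypot(W[...,0]-476,W[...,1]-165);m=(W[...,2]>132)&(W[...,2]<145)&(R<66)&(R>44)
    q=W[m][:,:2];A=np.c_[2*q,np.ones(len(q))];t=np.linalg.lstsq(A,(q**2).sum(1),rcond=None)[0];print("rim",t[:2],np.sqrt(t[2]+t[:2]@t[:2]),len(q),np.percentile(W[m][:,2],[5,50,95]))
a=cv2.resize(S["p"][150:350,150:350],(430,430),interpolation=cv2.INTER_CUBIC)
b=cv2.resize(T["p"][165:285,190:330],(370,317),interpolation=cv2.INTER_CUBIC)
o=np.zeros((432,800,3),np.uint8);o[:430,:430]=a;o[:317,430:]=b;cv2.imwrite("pics/st6.png",o[:,:,::-1])
E
```

```text
time: 13.85
tcp_pos: [441.9, 82.1, 76.1]
tcp_rot: [-0.0, -0.557, 0.831, 0.0]
ft_force: [0.1, 0.1, -0.0]
opening: 0.982
finger_force: 0.0
time: 14.35
tcp_pos: [441.6, 82.0, 198.0]
tcp_rot: [-0.0, -0.557, 0.831, 0.0]
ft_force: [1.3, -0.5, -0.4]
opening: 0.998
finger_force: 0.0
time: 14.85
tcp_pos: [277.1, 63.2, 247.0]
tcp_rot: [-0.007, -0.545, 0.838, -0.01]
ft_force: [-0.7, 0.0, 0.8]
opening: 1.002
finger_force: 0.0
rim [476.53716575 164.79733469] 53.28173504983516 336 [132.78420062 136.86859452 140.38860499]
rim [474.89873222 164.99222195] 52.9409787364531 184 [132.85919348 137.63328473 142.63567631]
```

View pics/st6.png

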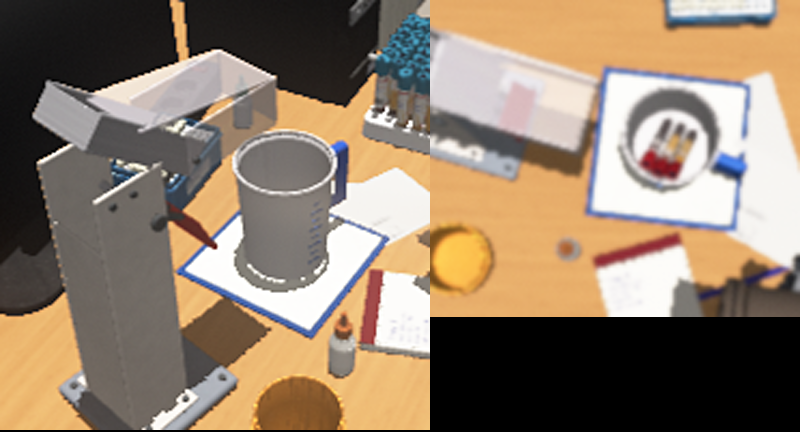

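The picture shows the jug upright in the middle of the pad, with three red caps inside it (crop around 670,155). The gate is shut and the pot and dropper have not moved. The rim centre is within 2 mm of the pad centre, so I am handing in.

```bash
python3 -c "
from bench import manip
print(manip.sense()['qd'].round(3)); print(manip.close_job())"
```

```text
[-0.001  0.141 -0.074  0.007 -0.101 -0.   ]
the job is handed in; nothing more can be done
None
```

The job is handed in: all three tubes are in the jug, the gate has shut, and the jug stands upright within about 2 mm of the pad's centre with the gripper clear of it; instead of leaning the gripper back, I turned the jug's handle to the side so the gripper cleared the hood.

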